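# Lock the stop collar of a pastry cream filler

### The job

Set the piston filler to its full portion: slide the stop collar along the piston rod right up against the rod gland, turn it so that its wing screw faces the flat on the rod, and screw it fully home until its shoulder is down on the collar's boss. Feel your way: never force the screw against the round of the rod or the edge of the flat, and leave the other things on and around the filler where they are.

Things in the scene. Friction and masses are not known exactly. Their poses are not given: they have to be found in the camera images.
- filler: stainless piston filler for pastry cream, fixed to the bench; base plate 600 x 170 mm, top at z = 30 mm. Origin on the bench under the free length of its piston rod; x across, y along the rod towards cylinder and hopper, z up. The rod's axis is at x = 0, z = 130 mm. Along y (mm): ball knob -255, guide bracket (76 wide, top z = 165) -172 to -158, bare rod, gland from +22, cap and cylinder from +78
- rod_mid (a point): point on the axis of the bare piston rod, 92 mm from the gland's face; axes as the filler. Steel rod, 24 mm diameter, one flat 15.4 mm wide along its whole length, 9.2 mm from the axis. The flat's angle differs each time and is not measured: between 0.45 rad from straight up towards filler +x and 0.33 rad towards -x. See it on the bare rod or feel for it with the screw. The rod stays put (2.5 N m turns it)
- gland_face (a point): middle of the end face of the steel rod gland (36 mm diameter; 48 mm nut on it from 30 mm behind the face, 92 mm cylinder cap from 56 mm behind), on the rod's axis; axes as the filler. The collar belongs against this face, its origin then 11 mm short of this point along filler y
- hopper_rim (a point): middle of the hopper's mouth, 180 mm wide, z = 359 mm, 203 mm along filler y from the gland's face; keep clear of it. Its cone narrows to 48 mm at z = 194. The outlet nozzle is 143 mm farther along y
- collar: stop collar, steel ring 44 mm in diameter, 22 mm wide, on the rod. Origin at its middle on the rod's axis; y along the rod (as filler y), z from the axis out along its wing screw. It turns about the rod (drag 0.03 N m) and slides along it (2 N) and stays where it is left. Starts 30 to 65 mm away from the gland, its screw leaning 0.8 to 1.0 rad from straight up towards filler +x
- wing_screw: the collar's wing screw. Origin at the middle of its flat nylon end (12 mm wide), z out along the screw (as the collar's z). Right-hand thread: clockwise seen from the wing goes in, 12 mm a turn; at the start its end is 12.2 to 13.2 mm from the rod's axis (12.7 mm when the wing stands square to the rod). Fully in, its 22 mm shoulder is down on the collar's boss and it stops dead, the end 8.7 mm from the axis and pressing on the flat with about 30 N
- wing_mid (a point): middle of the wing, 50 mm above the screw's end, axes as the screw. The wing is a flat black grip 32 mm wide (x), 10 mm thick (y), 36 mm tall (z), on an 8 mm neck; below it the shoulder, 23 to 28 mm above the end, and the collar's 24 mm boss, which ends 32 mm from the rod's axis. At the start its y is within 0.25 rad of the rod's direction
- wing_top (a point): middle of the wing's top edge, 68 mm above the screw's end. The end meets the flat 9.2 mm from the axis; 10.4 or 11.3 mm if 10 or 20 degrees off its middle, 12 mm on the round. Past that it presses 20 to 60 N per mm. Turning the wing: 0.1 N m free, 0.2 N m more per 100 N on the end; it stays as left. Nipped off its middle and let go, it swings the collar a little towards the flat's middle
- tray: white plastic setting tray, 230 x 184 x 38 mm, with rows of posts and chocolate shells; origin under its middle; a bystander beyond the filler's outlet
- bowl: steel bowl, 150 mm wide, 65 mm tall; a bystander on the bench
- palette_knife: palette knife, 250 mm long, lying on the bench in front of the filler; a bystander
- spanner: steel spanner, 170 mm long, lying on the bench behind the filler; a bystander
- jar: jar of jam with a steel lid, 72 mm wide, 100 mm tall; a bystander
- spare_nozzle: steel nozzle, 34 mm wide, 55 mm tall, standing on the filler's base plate at its -x edge; a bystander
- seal_ring: black rubber ring, 40 mm wide, 8 mm thick, lying on the filler's base plate near its +x edge; a bystander

How it is judged:
By the outcome, as a careful person would: the job done as asked, in the order asked, and still so for the second after the job is handed in, with the robot touching nothing.
It also fails if it takes over 72 s, if anything falls off the work surface, if the arm or the gripper's body presses on something with over 40 N, if the wrist force passes 120 N, or if a joint passes its speed limit or range.

### The arm

A 6-joint arm with a two-finger parallel gripper is mounted at the origin on the work surface. World frame = base frame: x ahead of the robot, y to its left, z up, the work surface at z = 0. Lengths are in m, angles in degrees, forces in N, time in s.
With the tool pointing down it reaches from about 0.35 to 0.875 m from the base axis. Payload 4.2 kg.
Tool frame: the origin (TCP) lies on the centre line of the jaws, within the pads' length; the fingertips stand 19 mm ahead of it and the grasp point (between the pads) is the TCP; z points along the fingers, y is the line along which they close (so a half turn about z gives the same grasp; the last joint's range is limited). The gripper opens to 87 mm and grips with 3 to 60 N. Pads are 19 mm wide; open, the fingers measure 117 mm over their backs; the gripper's body (75 mm by 190 mm) begins 51 mm behind the grasp point.
Start: joints at [88.786, 22.042, 0.453, 0, -68.411, -14.817], TCP at [0.173, 0.601, 0.242] pointing down, gripper open.
Joint ranges: [-179.83, 179.83], [-69.29, 118.12], [-61.27, 80.66], [-181.25, 117.63], [-171.15, -9.14], [-177.46, 177.46]. Speed limits (degrees/s): [159.86, 159.86, 180, 180, 180, 180].

### API

Orientations are given as a 3x3 rotation matrix whose columns are the frame's x, y, z axes.
In Python, from station import sense, capture, finish_job, search_frame, masks_of gives the robot as it stands.
- The arm moves only by the tool drive_tool, never from a script. Its argument "rows" is a list of rows, each a list of 7 numbers: the opening in per cent of the stroke, from 0 (shut) to 100 (fully open), then the shift along the world's x, y, z in mm, then the turn, a rotation vector about the world's x, y, z in rad. In form: [[fingers, dx, dy, dz, wx, wy, wz], ...]. A call has 1 to 5 rows; each row shifts and turns the commanded pose from where the row before left it; what a row does not reach is not made up. A row lasts 1/12 s, in which the tool goes at most 41.7 mm and 7.16 degrees, less where a joint would pass 70% of its speed; a pose out of reach is approached as far as the arm can. A call is refused whole if a number of a shift passes 41.7 or a number of a turn 0.125, either way. A call with a gripper value outside its range is refused whole. The fingers move at their own pace and stop on an object; the grip force is fixed at half the most. Time passes only in rows, so rows that do not move let the fingers close. It gives the time, the measured TCP pose, the force, the opening and the grip force at its end, in the units of the state.
- sense(): the state, without advancing time (a new reading comes with each control period).
- capture(name): name is "scene" or "side" or "wrist"; returns a dict with "frame" (400x640x3 uint8, red, green, blue), "z_map" (400x640 float32, m along the optical axis (not along the pixel's ray), 0 where there is no reading), "fx", "fy", "cx", "cy" (pixels), "R" (3x3) and "t" (3): a world point X has camera coordinates R X + t; the wrist camera has in their place "T_tool_cam" (4x4, takes a point from camera to tool coordinates, whose origin is the TCP and whose axes are the flange's). Camera axes: x right, y down, z forward; pixel columns grow to the right and rows downward; lengths in m; the calibration is good to about 2 mm. A picture is of the moment at which its call begins: read the wrist's pose just before it.
- finish_job(): hands the job in; it is judged then, once.
Trained networks look in a picture, given as the dict that the camera call returned (one of the last four; its "shot" number tells which), for a name from the list of things; names that differ only in an ending like _2 or _b are one class to them, and where a whole thing is asked for, a point or a joint stands for the part that bears it (a point fixed in the world has none). Each returns a list of dicts, best first, with "p" (0 to 1); they miss things now and then, are a little off and sometimes report something else, mostly with a low value. They report only what shows in the picture. A call takes as long as a camera call.
- search_frame(label, picture): "xy" ([column, row] in pixels, amid what is visible of it).
- masks_of(label, picture): "region" (400x640 bool, what is visible of it) and "xy" ([column, row] in pixels, amid what is visible of it).
The state is a dict: "time_s": time; "joints": joint angles; "joint_velocities": joint speeds; "effort": joint torques, N m; "tcp_pos": TCP position; "ee_rot": TCP orientation; "wrist_force": force on the tool from outside, world axes, zero at the start; "moment": the same for the moment, N m; "gripper_width": opening from 0.0 (shut) to 1.0 (fully open); "gripper_force": force on a finger pad.
Only numpy, scipy, OpenCV 4.12 (cv2) and the standard library are available. Lean on these libraries where they do the work, as an engineer would, in place of code of your own. Each camera call takes 0.05 s, during which the arm holds its last target. There are 200 camera calls.

## Working session

There is one attempt and no reset: what is moved stays moved. The work goes in short steps, Python scripts to look and compute and a tool call to move; the robot and the scene stay as the last step left them, time stands still between calls to the robot, and variables do not carry over. Pictures are saved under pics/ and viewed, at most 10 in all, crops included, and the job is handed in when it is done.

Besides the shell and the picture viewer there is one more tool, called after "Emit:" in YAML: its name, and indented under it one key for each argument. drive_tool: Moves the arm, as the interface text tells. Its arguments: {"type":"object","properties":{"rows":{"type":"array"}},"required":["rows"]}

```bash
mkdir -p pics; ls
cat > h.py <<'E'
import numpy as np, cv2
from station import *
def save(n,c,box=None,s=1):
    f=c["frame"]
    if box: f=f[box[1]:box[3],box[0]:box[2]]
    f=cv2.resize(f,None,fx=s,fy=s,interpolation=cv2.INTER_CUBIC)
    cv2.imwrite(n,f[:,:,::-1])
def cam(c,st=None):
    # returns Rwc, origin
    if "R" in c: R=np.array(c["R"]);t=np.array(c["t"]);return R.T,-R.T@t
    T=np.array(c["T_tool_cam"]);Rt=np.array(st["ee_rot"]);return Rt@T[:3,:3],Rt@T[:3,3]+np.array(st["tcp_pos"])
def pts(c,m,st=None):
    v,u=np.nonzero(m&(c["z_map"]>0));z=c["z_map"][v,u]
    P=np.c_[(u-c["cx"])/c["fx"]*z,(v-c["cy"])/c["fy"]*z,z]
    R,o=cam(c,st);return P@R.T+o
E
python3 - <<'E'
from h import *
np.set_printoptions(precision=4,suppress=True)
st=sense();print(st)
A=[]
for n in("scene","side","wrist"):
    c=capture(n);A.append(c["frame"])
    print(n,c["fx"],c["cx"],c["cy"],cam(c,st))
    for l in("collar","wing_screw","filler","hopper_rim","gland_face","rod_mid","wing_top"):
        r=search_frame(l,c)[:2]
        for d in r:
            u,v=map(int,d["xy"]);z=c["z_map"][v,u]
            m=np.zeros((400,640),bool);m[v,u]=1
            print(l,d["p"],d["xy"],pts(c,m,st))
    cv2.imwrite(f"pics/{n}0.png",c["frame"][:,:,::-1])
E
```

```text
pics
{'time_s': 0.0, 'joints': array([ 88.7844,  22.0928,   0.3797,  -0.0297, -68.4107, -14.8171]), 'joint_velocities': array([ 0.048 ,  0.0424,  0.0053,  0.0813, -0.0689, -0.0397]), 'effort': array([ -0.0007, -39.0659,  18.7405,   4.2198,   0.011 ,  -0.0002]), 'tcp_pos': array([0.1724, 0.6002, 0.2404]), 'ee_rot': array([[ 0.9611, -0.2764, -0.0005],
       [-0.2764, -0.961 , -0.0021],
       [ 0.0001,  0.0022, -1.    ]]), 'wrist_force': array([ 0.0448,  0.6026, -0.0952]), 'moment': array([ 0.0139, -0.0028,  0.0563]), 'gripper_force': 0.0, 'gripper_width': 0.9988765838903845}
scene 375.24654445248785 318.4756230816171 199.87121676541224 (array([[-0.2304,  0.6172, -0.7523],
       [ 0.9731,  0.141 , -0.1823],
       [-0.0065, -0.774 , -0.6331]]), array([1.5085, 0.2917, 1.0579]))
collar 0.68 [279.7, 213.5] [[ 0.5328 -0.0947  0.147 ]]
filler 0.71 [328.8, 222.2] [[0.5392 0.0911 0.1461]]
hopper_rim 0.92 [330.2, 222.9] [[0.5385 0.0983 0.1469]]
gland_face 0.66 [327.8, 220.2] [[0.5365 0.0868 0.1525]]
wing_top 0.52 [274.2, 213.4] [[ 0.5739 -0.0973  0.1817]]
side 401.3535738889518 321.44148429857376 201.0029022568878 (array([[ 0.9751, -0.1466,  0.1664],
       [-0.2208, -0.7109,  0.6677],
       [ 0.0204, -0.6878, -0.7256]]), array([ 0.3143, -0.7934,  1.1448]))
collar 0.85 [333.2, 254.5] [[ 0.5264 -0.1061  0.1567]]
collar 0.3 [339.7, 252.4] [[ 0.5438 -0.1093  0.1663]]
filler 0.83 [319.1, 245.8] [[ 0.4954 -0.052   0.1401]]
filler 0.41 [333.4, 253.8] [[ 0.5275 -0.1018  0.1557]]
hopper_rim 0.91 [318.8, 245.6] [[ 0.4932 -0.0477  0.1352]]
gland_face 0.89 [318.1, 247.5] [[ 0.4919 -0.054   0.1333]]
rod_mid 0.64 [319.0, 245.0] [[ 0.4954 -0.052   0.1401]]
wrist 301.98144939077895 318.7805928425493 199.67256356820766 (array([[-0.2767, -0.9248, -0.261 ],
       [-0.9609,  0.2667,  0.0737],
       [ 0.0014,  0.2712, -0.9625]]), array([0.2438, 0.5795, 0.384 ]))
```

Run:
```python
import cv2,numpy as np
a=cv2.imread("pics/scene0.png");b=cv2.imread("pics/side0.png")
cv2.imwrite("pics/m0.png",np.vstack([cv2.resize(a[120:320,170:500],(660,400))[:300],cv2.resize(b[150:350,170:500],(660,400))[:300]]))
```

```text
(no output)
```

View pics/m0.png

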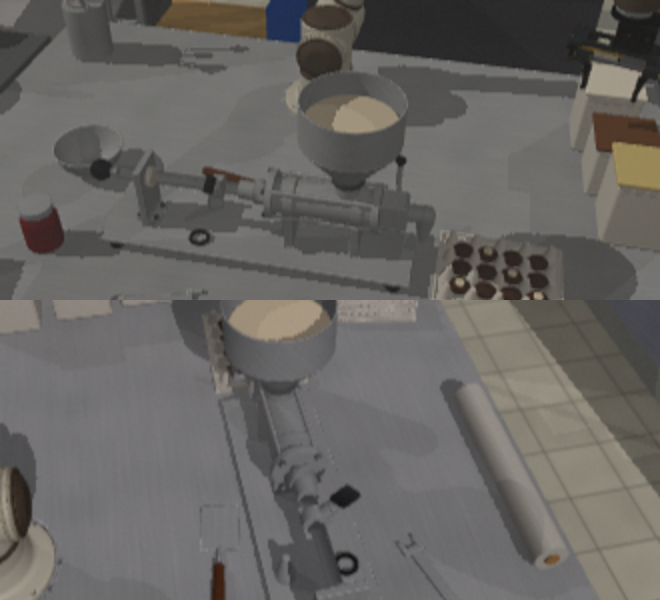

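View pics/scene0.png

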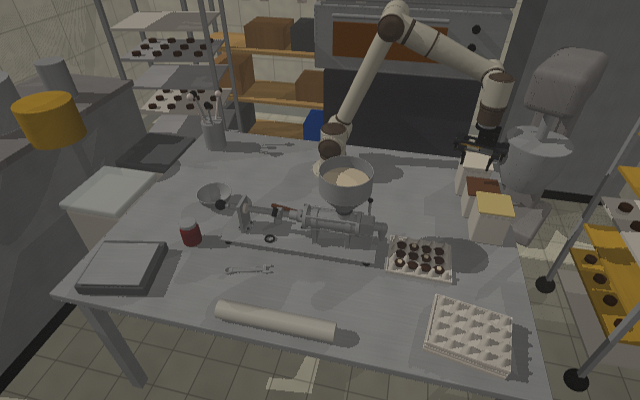

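The scene shows the filler running along world +y (knob at lower left, px 220,203; hopper at 345,175). The collar with its black wing is near px 278,213 and leans towards world +x.

Run:
```python
from h import *
from scipy.optimize import least_squares
np.set_printoptions(precision=4,suppress=True)
for n in("scene","side"):
    c=capture(n);f=masks_of("filler",c)
    P=pts(c,np.ones((400,640),bool))
    near=(abs(P[:,0]-.53)<.25)&(abs(P[:,1]-.0)<.45);P=P[near]
    rim=P[(abs(P[:,2]-.357)<.004)]
    print(n,[ (d["p"],d["region"].sum()) for d in f],len(rim))
    if len(rim)>10:
        s=least_squares(lambda q:np.hypot(rim[:,0]-q[0],rim[:,1]-q[1])-.09,rim.mean(0)[:2],loss="soft_l1",f_scale=.003)
        print("rim",s.x,s.cost)
    b=P[(P[:,2]>.10)&(P[:,2]<.2)]
    # width profile along y
    for y in np.arange(-.34,.1,.02):
        q=b[abs(b[:,1]-y)<.006]
        if len(q)>3: print(round(y,2),len(q),q[:,0].min(),q[:,0].max(),q[q[:,2].argmax()])
    for l in("collar","wing_screw","wing_mid"):
        for d in masks_of(l,c)[:1]:
            q=pts(c,d["region"]);print(l,d["p"],len(q),np.median(q,0),q.min(0),q.max(0))
```

```text
scene [(0.8, np.int64(9454))] 228
rim [0.5067 0.1412] 0.0004674425658621513
-0.34 31 0.503880086723046 0.5389677875778411 [ 0.5256 -0.3355  0.1543]
-0.32 24 0.5099745128855144 0.5328640731287991 [ 0.5138 -0.3259  0.1466]
-0.3 27 0.4996560882970693 0.526647812014691 [ 0.5266 -0.3046  0.1411]
-0.28 13 0.49861718644655384 0.5215016892744445 [ 0.5042 -0.2779  0.1378]
-0.26 10 0.4725997286768018 0.5517072145524862 [ 0.4899 -0.2552  0.1651]
-0.24 120 0.47908770493650676 0.55547523431936 [ 0.5522 -0.2409  0.1692]
-0.22 20 0.4978895271013175 0.5238602552544108 [ 0.5081 -0.2186  0.1421]
-0.2 17 0.4976104963339958 0.5154663062429248 [ 0.5006 -0.1981  0.1347]
-0.18 17 0.49736927569034495 0.5132692420024483 [ 0.5    -0.1742  0.1338]
-0.16 20 0.4963845174936743 0.5132870752126532 [ 0.5045 -0.164   0.1395]
-0.14 19 0.49853684821982625 0.5206966917813737 [ 0.5017 -0.1373  0.1372]
-0.1 73 0.4844508681008952 0.5788532826276805 [ 0.5678 -0.0944  0.1958]
-0.08 21 0.4962002352161847 0.5157525549829945 [ 0.5036 -0.0773  0.1404]
-0.06 18 0.5085349027308493 0.5293895203338936 [ 0.5106 -0.059   0.1498]
-0.0
[... 1844 characters left out ...]
0.5052 -0.0362  0.148 ]
-0.02 43 0.47730694136208385 0.5359628495708559 [ 0.4803 -0.0172  0.1661]
0.0 181 0.46110490572787377 0.5535536555434897 [ 0.5027 -0.0019  0.1769]
0.02 56 0.46907252792840803 0.5371781420607735 [0.518  0.0225 0.1696]
0.04 62 0.468519061209558 0.5379052355315532 [0.5148 0.0372 0.1685]
0.06 58 0.4716934954045279 0.5370162162487012 [0.503  0.0593 0.1663]
0.08 63 0.4706312630731028 0.5373466029802494 [0.5045 0.0825 0.1653]
0.1 60 0.4702899527554526 0.5360536877470492 [0.4939 0.0963 0.1677]
collar 0.65 306 [ 0.5279 -0.1074  0.1522] [ 0.4877 -0.1186  0.0248] [0.5914 0.0211 0.1951]
wing_screw 0.68 149 [ 0.5528 -0.1057  0.1707] [ 0.5299 -0.1131 -0.0047] [0.6173 0.0429 0.1951]
```

Emit:
drive_tool:
  rows:
    - [100,0,0,41,0,0,0.1]
    - [100,0,0,41,0,0,0.1]
    - [100,0,0,41,0,0,0.1]
    - [100,0,0,41,0,0,0]
    - [100,10,-20,41,0,0,0]

```text
time_s: 2.12
tcp_pos: [0.1806, 0.5843, 0.4436]
ee_rot: [[1.0, 0.022, -0.0], [0.022, -1.0, 0.001], [0.0, -0.001, -1.0]]
wrist_force: [1.1, -0.5, 0.1]
gripper_width: 1.0
gripper_force: 0.0
```

Emit:
drive_tool:
  rows:
    - [100,18,-40,10,0,0,0]
    - [100,18,-40,0,0,0,0]
    - [100,18,-40,0,0,0,0]
    - [100,18,-40,0,0,0,0]
    - [100,18,-40,0,0,0,0]

```text
time_s: 2.53
tcp_pos: [0.2669, 0.3917, 0.4516]
ee_rot: [[1.0, 0.021, 0.0], [0.021, -1.0, 0.001], [0.0, -0.001, -1.0]]
wrist_force: [0.5, 0.1, 0.4]
gripper_width: 1.003
gripper_force: 0.0
```

Emit:
drive_tool:
  rows:
    - [100,18,-40,0,0,0,0]
    - [100,18,-40,0,0,0,0]
    - [100,18,-40,0,0,0,0]
    - [100,18,-40,0,0,0,0]
    - [100,18,-40,0,0,0,0]

```text
time_s: 2.95
tcp_pos: [0.3521, 0.2017, 0.4519]
ee_rot: [[1.0, 0.021, 0.001], [0.021, -1.0, 0.001], [0.001, -0.001, -1.0]]
wrist_force: [1.7, 1.2, -0.4]
gripper_width: 1.006
gripper_force: 0.0
```

Emit:
drive_tool:
  rows:
    - [100,18,-40,0,0,0,0]
    - [100,18,-40,0,0,0,0]
    - [100,18,-40,0,0,0,0]
    - [100,18,-40,0,0,0,0]
    - [100,18,-40,0,0,0,0]

```text
time_s: 3.37
tcp_pos: [0.4376, 0.0116, 0.4519]
ee_rot: [[1.0, 0.02, 0.001], [0.02, -1.0, 0.001], [0.001, -0.001, -1.0]]
wrist_force: [0.4, 0.7, 0.7]
gripper_width: 0.998
gripper_force: 0.0
```

Emit:
drive_tool:
  rows:
    - [100,18,-40,0,0,0,0]
    - [100,18,-40,0,0,0,0]
    - [100,18,-40,0,0,0,0]
    - [100,0,0,0,0,0,0]

```text
time_s: 3.7
tcp_pos: [0.4905, -0.1054, 0.4497]
ee_rot: [[1.0, 0.012, -0.003], [0.012, -1.0, -0.002], [-0.003, 0.002, -1.0]]
wrist_force: [0.5, 0.2, -0.4]
gripper_width: 0.999
gripper_force: 0.0
```

Emit:
drive_tool:
  rows:
    - [100,4,-8,-40,0,0,0]
    - [100,4,-9,-40,0,0,0]
    - [100,4,-9,-40,0,0,0]
    - [100,4,-9,-40,0,0,0]
    - [100,3,-9,-35,0,0,0]

```text
time_s: 4.12
tcp_pos: [0.5071, -0.1443, 0.2541]
ee_rot: [[1.0, 0.02, -0.001], [0.02, -1.0, 0.0], [-0.001, -0.0, -1.0]]
wrist_force: [1.5, 0.3, -1.1]
gripper_width: 1.004
gripper_force: 0.0
```

Emit:
drive_tool:
  rows:
    - [100,0,0,0,0,0,0]
    - [100,0,0,0,0,0,0]
    - [100,0,0,0,0,0,0]

```text
time_s: 4.37
tcp_pos: [0.5092, -0.1441, 0.2588]
ee_rot: [[1.0, 0.021, 0.004], [0.021, -1.0, -0.001], [0.004, 0.001, -1.0]]
wrist_force: [0.4, -0.1, 0.1]
gripper_width: 0.999
gripper_force: 0.0
```

Run:
```python
from h import *
np.set_printoptions(precision=4,suppress=True)
st=sense();c=capture("wrist");print(st["tcp_pos"],st["joints"])
save("pics/w1.png",c,None,1.25)
np.savez("w1.npz",frame=c["frame"],z=c["z_map"],st=np.r_[st["tcp_pos"],np.ravel(st["ee_rot"])],T=c["T_tool_cam"],k=[c["fx"],c["fy"],c["cx"],c["cy"]])
for l in("collar","wing_screw","wing_mid","gland_face"):
    for d in masks_of(l,c)[:1]:
        q=pts(c,d["region"],st);print(l,d["p"],d["xy"],len(q),np.median(q,0),q.min(0),q.max(0))
P=pts(c,np.ones((400,640),bool),st)
for y in np.arange(-.23,-.03,.01):
    q=P[(abs(P[:,1]-y)<.003)&(P[:,2]>.11)&(P[:,2]<.16)&(abs(P[:,0]-.51)<.03)]
    if len(q)>5: print(round(y,3),len(q),q[:,0].min(),q[:,0].max(),q[:,2].max())
```

```text
[ 0.5092 -0.1441  0.2588] [  1.8118  11.8511 -11.5287   0.0759 -66.3988  89.36  ]
collar 0.88 [267.3, 176.2] 2560 [ 0.5364 -0.104   0.16  ] [ 0.4576 -0.1138  0.0294] [ 0.5798 -0.0658  0.1973]
wing_screw 0.68 [262.9, 153.4] 1382 [ 0.5562 -0.1038  0.1806] [ 0.5305 -0.1123  0.0292] [ 0.5798 -0.0668  0.1973]
wing_mid 0.57 [267.5, 154.6] 1390 [ 0.5565 -0.1037  0.1806] [ 0.5297 -0.1123  0.0292] [ 0.5798 -0.0603  0.1973]
gland_face 0.58 [237.4, 174.8] 62977 [ 0.529  -0.0536  0.038 ] [ 0.4179 -0.4709 -0.0008] [0.6    0.2483 0.3144]
-0.23 630 0.493606598992963 0.5345507547584973 0.15219572441225188
-0.22 153 0.501201570044637 0.5235943442215522 0.13070862966767433
-0.21 154 0.5009050700870117 0.5232666952915815 0.13033390409466794
-0.2 158 0.5006730132502643 0.5231513327317469 0.13021823859080983
-0.19 152 0.5002955120141205 0.5228635529019015 0.1306973027208469
-0.18 155 0.5003901333104722 0.5227078148830845 0.12998095086392264
-0.17 160 0.50019592500942 0.5224296249067394 0.1306418243655016
-0.16 154 0.4999305811714757 0.522254710431114 0.1301587370979974
-0.15 151 0.4996446940651722 0.5221174564880684 0.1299664335352363
-0.14 157 0.4996521333950737 0.5217717380864257 0.1304113805874531
-0.13 151 0.49939961929689847 0.5217540926554731 0.1306669534838616
-0.12 153 0.49913529779891214 0.521511680682332 0.12994452079413238
-0.11 448 0.4919619315854477 0.5399642832256603 0.1599472528494633
-0.1 245 0.4916557053760504 0.529397207404441 0.15995127756126143
-0.09 82 0.4913800944845801 0.5330729182777928 0.15730746614509514
-0.08 154 0.4983795284526975 0.5205264857144914 0.13074965905397545
-0.07 155 0.49763796580808994 0.5203484730006929 0.13015752101225841
-0.06 492 0.49251203450881237 0.5280699265952976 0.1499287404429248
-0.05 266 0.49265177270708116 0.5279959388227978 0.14957222080312654
-0.04 270 0.492208074195825 0.5277784677606576 0.14930435800108005
```

View pics/w1.png

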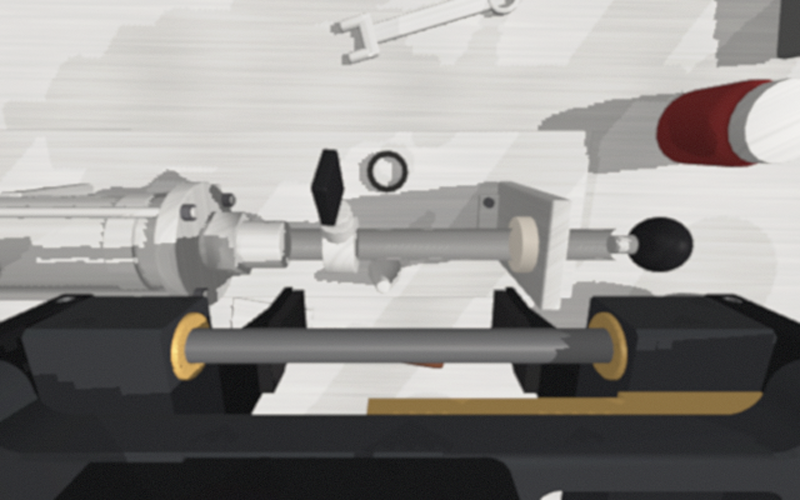

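The wrist view shows the collar at px (340,240), its black wing at (327,185) pointing to +x, the gland at (262,243) and the bare rod from 360 to 510. The rod's depth reads low, so I'll check its profile.

Run:
```python
from h import *
np.set_printoptions(precision=1,suppress=True,linewidth=150)
d=np.load("w1.npz");fx,fy,cx,cy=d["k"];c=dict(z_map=d["z"],fx=fx,fy=fy,cx=cx,cy=cy,T_tool_cam=d["T"])
st=dict(tcp_pos=d["st"][:3],ee_rot=d["st"][3:].reshape(3,3))
P=pts(c,np.ones((400,640),bool),st);G=d["frame"][d["z"]>0].mean(1)
for y0,y1 in((-.2,-.13),(-.055,-.04)):
    s=(P[:,1]>y0)&(P[:,1]<y1)&(P[:,2]>.1)&(P[:,2]<.16)
    x=(P[s,0]-(.5105-.021*(P[s,1]+.15)))*1e3;z=P[s,2]*1e3;g=G[s]
    for b in np.arange(-20,20,1.):
        k=(x>=b)&(x<b+1)
        if k.sum()>5: print(b+.5,k.sum(),np.array([np.median(z[k]),z[k].std(),np.median(g[k]),g[k].std()]))
```

```text
-10.5 144 [128.1   1.5 143.8   6.1]
-9.5 119 [125.4   1.4 144.7   3.1]
-8.5 99 [123.8   1.  147.3   2.4]
-7.5 96 [122.2   1.1 153.    2.5]
-6.5 97 [121.3   0.8 156.7   2. ]
-5.5 88 [120.6   0.9 159.7   1.9]
-4.5 81 [119.8   0.9 161.3   1.7]
-3.5 73 [119.3   0.7 161.7   1.8]
-2.5 72 [119.1   0.6 158.7   1.8]
-1.5 72 [118.7   0.6 154.3   1.2]
-0.5 77 [118.7   0.7 149.7   1.5]
0.5 72 [118.4   0.8 146.3   1.5]
1.5 70 [118.6   0.7 143.5   1.3]
2.5 72 [118.5   0.6 140.8   1.3]
3.5 72 [118.5   0.6 139.    1. ]
4.5 71 [118.6   0.6 137.    1.4]
5.5 73 [119.    0.6 133.7   1.7]
6.5 73 [119.5   0.7 130.7   1.8]
7.5 73 [120.2   0.6 126.7   1.8]
8.5 65 [120.6   0.6 120.7   1.4]
9.5 51 [121.7   0.4 116.3   3.9]
10.5 33 [122.5   0.5 115.7   4.4]
11.5 73 [123.5   0.7 121.    6.4]
-15.5 16 [134.9   0.7 174.7   0.9]
-12.5 15 [141.4   0.6 141.    0.6]
-11.5 14 [142.7   0.6 134.    0.9]
-10.5 7 [143.4   0.4 139.3   2.2]
-9.5 11 [144.5   0.4 139.7   0.8]
-8.5 17 [145.3   0.5 148.3   2. ]
-7.5 17 [146.2   0.6 173.3   9.4]
-6.5 16 [146.2   0.5 203.2  13.3]
-5.5 18 [146.6   0.7 213.3   5.5]
-4.5 13 [147.1   0.6 214.3   3.3]
-3.5 21 [147.6   0.6 216.3   1.2]
-2.5 17 [147.5   0.5 219.3   0.6]
-1.5 14 [147.7   0.5 222.3   0.9]
-0.5 17 [148.4   0.7 225.3   1.3]
0.5 19 [148.5   0.6 228.    1.1]
1.5 17 [148.1   0.6 230.    0.4]
2.5 17 [148.    0.7 229.    0.5]
3.5 21 [148.    0.7 226.    1. ]
4.5 19 [147.7   0.7 223.3   0.6]
5.5 24 [147.8   0.5 224.7   1. ]
6.5 20 [147.5   0.5 226.8   0.7]
7.5 20 [147.1   0.6 227.8   0.4]
8.5 17 [146.8   0.7 228.    0.5]
9.5 24 [146.    0.7 225.3   0.9]
10.5 24 [146.1   0.8 224.2   0.9]
11.5 19 [145.2   0.8 220.    1.2]
12.5 18 [144.6   0.8 215.2   1.8]
13.5 29 [143.7   0.8 209.    2. ]
14.5 22 [142.5   0.9 203.3   2.6]
15.5 25 [141.1   0.7 196.    2.7]
16.5 25 [140.    0.9 187.3   2.4]
17.5 26 [138.4   1.1 180.    5.1]
18.5 35 [135.4   2.1 157.   10. ]
19.5 22 [131.1   1.4 155.   14. ]
```

Run:
```python
from h import *
d=np.load("w1.npz");f=d["frame"]
np.set_printoptions(precision=0,suppress=True,linewidth=200)
g=f[175:215,300:400].mean(2);print(np.c_[np.arange(175,215),np.median(g,1),g.std(1)*10, f[175:215,232:256].mean(2).mean(1), np.median(d["z"][175:215,300:400],1)*1000])
crop=f[150:230,180:420].astype(float);crop=np.clip((crop-90)*2.2,0,255).astype(np.uint8)
cv2.imwrite("pics/w1c.png",cv2.resize(crop,(780,260),interpolation=cv2.INTER_NEAREST)[:,:,::-1])
```

```text
[[175. 153.  91. 223. 378.]
 [176. 149.  86. 214. 378.]
 [177. 146.  80. 187. 378.]
 [178. 146.  84. 163. 378.]
 [179. 147.  87. 156. 379.]
 [180. 148.  95. 156. 379.]
 [181. 144.  92. 152. 380.]
 [182. 135.  76. 137. 380.]
 [183. 120.  67. 120. 285.]
 [184. 115.  34. 115. 287.]
 [185. 121.  13. 120. 289.]
 [186. 127.  18. 126. 289.]
 [187. 131.  19. 130. 290.]
 [188. 134.  18. 134. 291.]
 [189. 137.  14. 135. 292.]
 [190. 139.  11. 138. 292.]
 [191. 141.  11. 141. 293.]
 [192. 144.  14. 145. 293.]
 [193. 147.  16. 148. 293.]
 [194. 150.  12. 151. 293.]
 [195. 154.  12. 153. 293.]
 [196. 158.  19. 158. 293.]
 [197. 161.  19. 161. 293.]
 [198. 161.  16. 161. 293.]
 [199. 160.  16. 158. 293.]
 [200. 158.  16. 155. 292.]
 [201. 156.  18. 153. 292.]
 [202. 153.  19. 150. 291.]
 [203. 149.  18. 147. 290.]
 [204. 146.  15. 144. 290.]
 [205. 143.  25. 139. 289.]
 [206. 141.  58. 135. 287.]
 [207. 149.  57. 150. 285.]
 [208. 149. 206. 189. 389.]
 [209. 158. 321. 219. 390.]
 [210. 176. 341. 225. 390.]
 [211. 206. 346. 224. 390.]
 [212. 215. 357. 224. 391.]
 [213. 217. 353. 224. 391.]
 [214. 218. 354. 224. 391.]]
```

View pics/w1c.png

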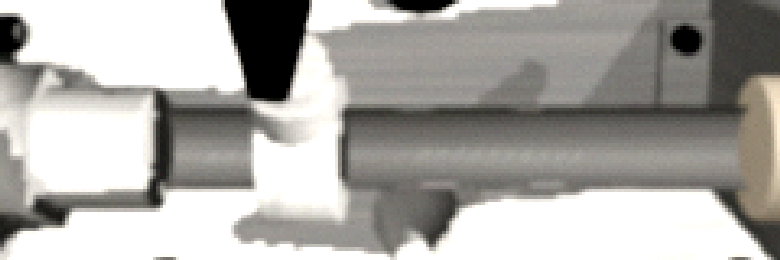

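The camera shows the inside back of the rod (dark band at crop rows 100-187), so the flat can't be read from this view. I'll tilt to the wing's lean of about 0.81 rad, look from the side there, and read the flat from the rod's silhouette.

Emit:
drive_tool:
  rows:
    - [60,20,8,0,-0.002,0.116,0]
    - [60,20,8,0,-0.002,0.116,0]
    - [60,20,8,0,-0.002,0.116,0]
    - [60,20,8,0,-0.002,0.116,0]
    - [60,20,9,-10,-0.002,0.116,0]

```text
time_s: 5.03
tcp_pos: [0.6099, -0.103, 0.2502]
ee_rot: [[0.838, 0.02, -0.546], [0.017, -1.0, -0.011], [-0.546, -0.0, -0.838]]
wrist_force: [2.2, -0.1, 1.1]
gripper_width: 0.707
gripper_force: 0.0
```

Emit:
drive_tool:
  rows:
    - [60,0,0,-12,-0.002,0.116,0]
    - [60,0,0,-12,-0.002,0.114,0]
    - [60,0,0,0,0,0,0]
    - [60,0,0,0,0,0,0]

```text
time_s: 5.37
tcp_pos: [0.608, -0.1028, 0.2183]
ee_rot: [[0.685, 0.02, -0.728], [0.015, -1.0, -0.013], [-0.728, -0.002, -0.685]]
wrist_force: [-0.4, -0.7, 0.7]
gripper_width: 0.604
gripper_force: 0.0
```

```bash
cat >> h.py <<'E'
def proj(c,X,st=None):
    R,o=cam(c,st);q=(np.atleast_2d(X)-o)@R
    return np.c_[q[:,0]/q[:,2]*c["fx"]+c["cx"],q[:,1]/q[:,2]*c["fy"]+c["cy"]]
def ax(y,z=.13): return np.array([.5112-.0205*(y+.15),y,z])
E
python3 - <<'E'
from h import *
np.set_printoptions(precision=4,suppress=True,linewidth=150)
st=sense();c=capture("wrist");print(st["time_s"],st["tcp_pos"],st["ee_rot"],st["joints"])
save("pics/w2.png",c,None,1.25)
R,o=cam(c,st);print("cam",o,R[:,2])
for l in("collar","wing_screw"):
    for d in masks_of(l,c)[:1]:
        q=pts(c,d["region"],st);print(l,d["p"],d["xy"],len(q),np.median(q,0),q.min(0),q.max(0))
for y in(-.24,-.2,-.16,-.13,-.08,-.062): print(y,proj(c,ax(y),st))
E
```

```text
5.3667 [ 0.608  -0.1028  0.2183] [[ 0.6852  0.0195 -0.7281]
 [ 0.0148 -0.9998 -0.0129]
 [-0.7282 -0.0019 -0.6854]] [   4.2634   46.2781   28.5324   -2.7033 -118.9169   86.6152]
cam [ 0.7631 -0.1004  0.2628] [-0.8865 -0.0157 -0.4624]
collar 0.81 [314.6, 204.6] 1609 [ 0.5448 -0.1011  0.1577] [ 0.0605 -0.1312 -0.0006] [ 0.5811 -0.0761  0.1958]
wing_screw 0.72 [314.0, 220.8] 941 [ 0.5677 -0.1007  0.1779] [-0.0007 -0.1168 -0.0001] [ 0.5811 -0.0818  0.1958]
-0.24 [[461.8243 199.0187]]
-0.2 [[419.4366 198.9401]]
-0.16 [[377.0789 198.8615]]
-0.13 [[345.3303 198.8026]]
-0.08 [[292.4532 198.7046]]
-0.062 [[273.4289 198.6693]]
```

View pics/w2.png

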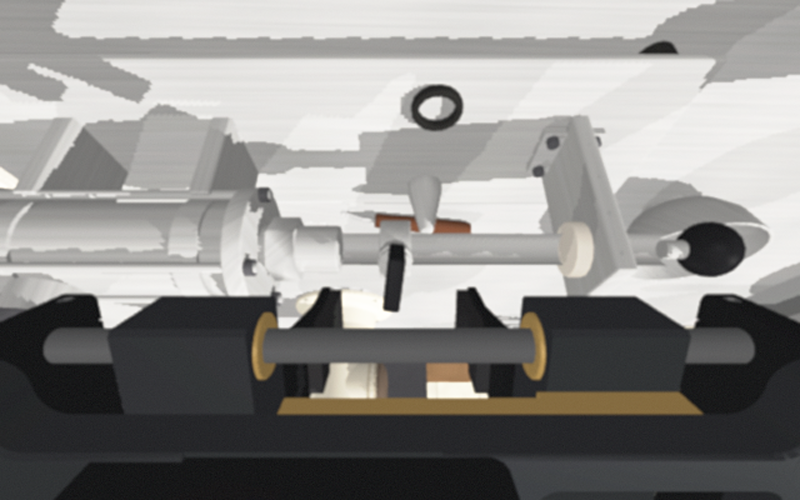

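The wing is at (395,275), the collar at (395,240), the bare rod runs from 412 to 560 and the gland is at (320,248). Next I'll read the rod's row profile for its silhouette and shading.

Run:
```python
from h import *
np.set_printoptions(precision=1,suppress=True,linewidth=150)
c=capture("wrist");st=sense()
f=c["frame"].astype(float).mean(2);z=c["z_map"]*1e3
sl=slice(180,220)
print(np.c_[np.arange(180,220),np.median(f[sl,380:435],1),np.median(z[sl,380:435],1),np.median(f[sl,277:300],1),np.median(f[sl,245:265],1),np.median(z[sl,245:265],1)])
cr=c["frame"][170:270,240:460]
cv2.imwrite("pics/w2c.png",cv2.resize(cr,(792,360),interpolation=cv2.INTER_NEAREST)[:,:,::-1])
c=capture("scene")
print(proj(c,[ax(-.2),ax(-.13),ax(-.07)]))
cr=c["frame"][195:235,225:305]
np.save("sc.npy",c["frame"])
```

```text
[[180.  233.  512.8 212.3 149.7 276.1]
 [181.  194.7 292.  174.3 152.3 275.4]
 [182.  159.  294.1 156.  153.7 274.3]
 [183.  157.  296.1 159.3 158.5 273.7]
 [184.  163.7 297.1 164.7 163.5 273.3]
 [185.  171.  298.1 169.  168.2 273.2]
 [186.  176.3 299.  172.7 172.7 273.1]
 [187.  179.  299.6 173.7 182.3 272.4]
 [188.  180.  300.  174.3 191.7 272.1]
 [189.  180.  300.6 177.  200.3 271.9]
 [190.  180.3 300.8 179.3 207.2 271.4]
 [191.  179.3 301.1 179.7 211.7 271.5]
 [192.  177.3 301.2 180.3 214.8 271.9]
 [193.  174.7 301.3 179.7 218.3 271.8]
 [194.  172.7 301.  175.  220.7 271.9]
 [195.  170.3 300.8 168.7 223.3 272.2]
 [196.  167.7 300.8 164.  225.2 271.9]
 [197.  165.3 300.6 160.7 228.7 272.4]
 [198.  165.7 300.2 157.3 232.2 272.3]
 [199.  165.3 299.7 154.7 232.7 272.5]
 [200.  158.7 299.1 151.  233.  272.9]
 [201.  150.  298.2 146.7 234.2 273.6]
 [202.  144.3 297.5 142.  235.7 273.9]
 [203.  137.7 296.4 135.3 235.7 274.6]
 [204.  133.3 294.7 130.7 235.  275.2]
 [205.  168.  292.6 159.7 235.3 275.7]
 [206.  227.3 597.8 214.7 233.7 276.3]
 [207.  240.7 601.7 231.7 231.7 277.4]
 [208.  240.3 606.  232.7 231.  278.8]
 [209.  239.3 609.6 232.3 232.  280.4]
 [210.  240.  613.5 231.3 228.7 281.8]
 [211.  239.7 617.7 230.  224.5 285.9]
 [212.  238.7 622.3 230.  228.2 622.5]
 [213.  238.  626.1 229.7 232.5 627.6]
 [214.  238.3 629.7 230.3 233.7 631. ]
 [215.  238.7 634.2 230.7 232.5 635.5]
 [216.  238.7 639.  230.7 232.2 639.2]
 [217.  239.3 643.1 231.  232.2 644.2]
 [218.  239.3 647.7 230.3 231.8 648.7]
 [219.  238.7 651.9 229.3 231.5 653.3]]
[[254.6 208.8]
 [272.2 211.3]
 [287.6 213.4]]
```

View pics/w2c.png

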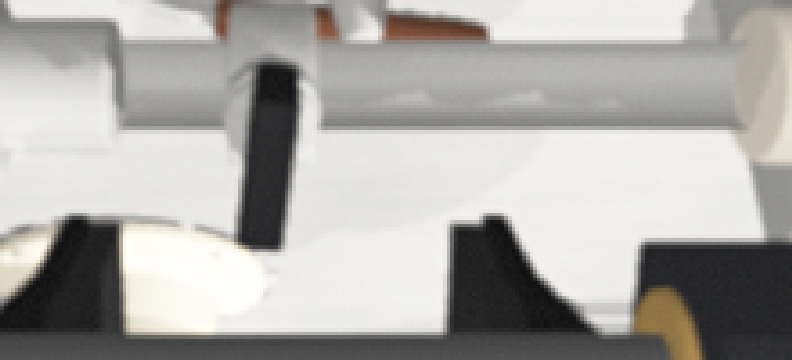

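Emit:
drive_tool:
  rows:
    - [60,-24,1,-21,0,0,0]
    - [60,-24,0,-21,0,0,0]
    - [60,0,0,0,0,0,0]
    - [60,0,0,0,0,0,0]

```text
time_s: 5.95
tcp_pos: [0.5579, -0.1024, 0.1826]
ee_rot: [[0.69, 0.019, -0.724], [0.015, -1.0, -0.013], [-0.724, -0.002, -0.69]]
wrist_force: [0.3, -0.1, 1.1]
gripper_width: 0.597
gripper_force: 0.0
```

Run:
```python
from h import *
np.set_printoptions(precision=4,suppress=True,linewidth=150)
st=sense();c=capture("wrist");print(st["tcp_pos"],st["wrist_force"],st["moment"])
save("pics/w3.png",c)
f=c["frame"].astype(float).mean(2);z=c["z_map"]*1e3
u=proj(c,[ax(-.2),ax(-.13),ax(-.08),ax(-.062),ax(-.04)],st);print(u)
for a,b in((int(u[1,0])+8,int(u[0,0])),(int(u[4,0]),int(u[3,0])-5)):
    r=int(u[1,1]);F=np.median(f[r-40:r+40,a:b],1);Z=np.median(z[r-40:r+40,a:b],1)
    print(a,b,r-40);print(F.astype(int));print(Z.astype(int))
```

```text
[ 0.5579 -0.1024  0.1826] [ 0.3101 -0.1038  1.0868] [-0.0169 -1.5168  0.05  ]
[[448.3788 210.7387]
 [354.2163 210.5645]
 [287.0548 210.4403]
 [262.8966 210.3956]
 [233.3841 210.341 ]]
362 448 170
[237 237 237 238 238 237 237 237 237 236 236 236 237 238 238 238 239 239 238 239 239 239 240 241 234 195 159 157 163 168 174 177 179 180 180 180 181
 181 179 176 175 173 171 170 169 169 173 171 165 157 150 146 143 140 133 128 152 206 234 238 239 238 238 238 238 237 192 114  55  39  39  40  40  40
  41  40  41  40  41  42]
[410 412 414 416 419 421 423 425 428 430 432 435 437 439 442 445 447 449 452 455 458 460 463 466 469 226 229 230 231 232 232 233 234 234 234 235 235
 235 235 236 236 236 235 235 235 235 235 234 234 234 233 232 231 230 229 228 226 586 590 595 599 604 609 613 618 623 628 165 163 161 160 159 158 157
 155 154 152 151 150 148]
233 257 170
[237 237 238 238 237 236 237 237 237 236 236 236 237 238 240 241 234 186 138 125 128 133 138 144 147 151 153 154 155 158 161 162 164 168 174 187 197
 203 208 212 215 217 219 220 222 224 225 227 231 233 233 233 234 237 239 238 238 239 239 238 235 234 234 234 230 230 230 229 228 227 209 183 177 183
 192 187 199 209 209 203]
[405 407 409 412 414 416 418 420 423 425 428 430 436 441 443 446 449 219 217 215 214 213 212 212 211 210 210 209 208 208 208 208 207 207 207 207 207
 207 206 206 206 206 206 206 206 206 206 207 207 207 207 207 207 208 208 209 210 210 210 211 212 213 214 216 218 625 630 635 640 646 651 656 655 654
 652 655 657 659 663 408]
```

View pics/w3.png

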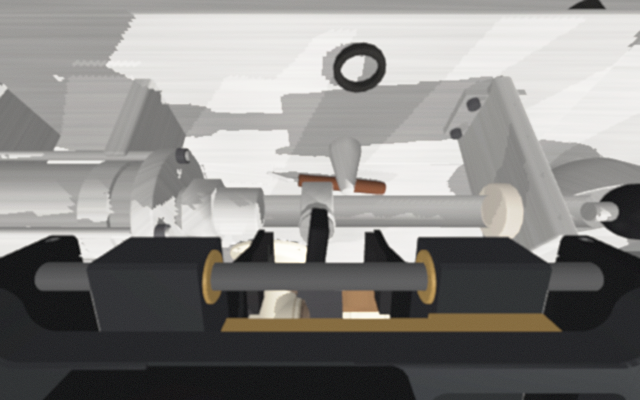

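The wing sits between the open fingers (px 318,235) and the rod's silhouette is full on both sides. That puts the flat about 13-26° towards +x. Next: small correction, then close the fingers.

Emit:
drive_tool:
  rows:
    - [60,2,0,-6,0,0,0]
    - [60,0,0,0,0,0,0]

```text
time_s: 6.17
tcp_pos: [0.5633, -0.102, 0.1751]
ee_rot: [[0.693, 0.019, -0.721], [0.015, -1.0, -0.012], [-0.721, -0.002, -0.693]]
wrist_force: [0.7, 1.2, -0.2]
gripper_width: 0.601
gripper_force: 0.0
```

Emit:
drive_tool:
  rows:
    - [0,0,0,0,0,0,0]
    - [0,0,0,0,0,0,0]
    - [0,0,0,0,0,0,0]
    - [0,0,0,0,0,0,0]
    - [0,0,0,0,0,0,0]

```text
time_s: 6.58
tcp_pos: [0.562, -0.1022, 0.1743]
ee_rot: [[0.689, 0.019, -0.724], [0.015, -1.0, -0.013], [-0.724, -0.002, -0.689]]
wrist_force: [0.3, 0.5, -0.9]
gripper_width: 0.311
gripper_force: 0.0
```

Emit:
drive_tool:
  rows:
    - [0,0,0,0,0,0,0]
    - [0,0,0,0,0,0,0]

```text
time_s: 6.75
tcp_pos: [0.5619, -0.1021, 0.1743]
ee_rot: [[0.689, 0.019, -0.724], [0.015, -1.0, -0.012], [-0.724, -0.002, -0.689]]
wrist_force: [1.0, 1.6, -0.2]
gripper_width: 0.157
gripper_force: 1.0
```

Emit:
drive_tool:
  rows:
    - [0,0,0,0,0,0,0]
    - [0,0,0,0,0,0,0]

```text
time_s: 6.92
tcp_pos: [0.5619, -0.102, 0.1745]
ee_rot: [[0.689, 0.019, -0.724], [0.015, -1.0, -0.012], [-0.724, -0.002, -0.69]]
wrist_force: [0.5, 1.9, 0.7]
gripper_width: 0.114
gripper_force: 30.0
```

Emit:
drive_tool:
  rows:
    - [0,0,2,0,0,0,0]
    - [0,0,5,0,0,0,0]
    - [0,0,6,0,0,0,0]
    - [0,0,6,0,0,0,0]

```text
time_s: 7.25
tcp_pos: [0.5616, -0.0829, 0.1745]
ee_rot: [[0.689, 0.019, -0.725], [0.014, -1.0, -0.013], [-0.725, -0.002, -0.689]]
wrist_force: [-1.4, -1.8, 0.4]
gripper_width: 0.11
gripper_force: 30.0
```

Emit:
drive_tool:
  rows:
    - [0,0,2,0,0,0,0]
    - [0,0,2,0,0,0,0]

```text
time_s: 7.42
tcp_pos: [0.5616, -0.0786, 0.1744]
ee_rot: [[0.689, 0.02, -0.725], [0.015, -1.0, -0.013], [-0.725, -0.002, -0.689]]
wrist_force: [-0.1, -1.9, 0.5]
gripper_width: 0.118
gripper_force: 30.0
```

Emit:
drive_tool:
  rows:
    - [0,-0.3,2,0,0,0,0]
    - [0,0,2,0,0,0,0]

```text
time_s: 7.58
tcp_pos: [0.5615, -0.075, 0.1745]
ee_rot: [[0.689, 0.019, -0.724], [0.015, -1.0, -0.013], [-0.724, -0.002, -0.689]]
wrist_force: [-0.4, -2.0, -0.3]
gripper_width: 0.116
gripper_force: 30.0
```

Emit:
drive_tool:
  rows:
    - [0,-0.3,1,0,0,0,0]
    - [0,0,1,0,0,0,0]

```text
time_s: 7.75
tcp_pos: [0.5614, -0.0731, 0.1745]
ee_rot: [[0.69, 0.019, -0.724], [0.015, -1.0, -0.013], [-0.724, -0.002, -0.69]]
wrist_force: [1.1, -1.9, 0.6]
gripper_width: 0.108
gripper_force: 30.0
```

Emit:
drive_tool:
  rows:
    - [0,0,1,0,0,0,0]

```text
time_s: 7.83
tcp_pos: [0.5614, -0.0722, 0.1745]
ee_rot: [[0.69, 0.019, -0.724], [0.015, -1.0, -0.013], [-0.724, -0.002, -0.69]]
wrist_force: [0.4, -2.7, 0.6]
gripper_width: 0.113
gripper_force: 30.0
```

Emit:
drive_tool:
  rows:
    - [0,0,0.7,0,0,0,0]

```text
time_s: 7.92
tcp_pos: [0.5614, -0.0714, 0.1745]
ee_rot: [[0.69, 0.019, -0.724], [0.015, -1.0, -0.013], [-0.724, -0.002, -0.69]]
wrist_force: [0.8, -2.4, 0.8]
gripper_width: 0.11
gripper_force: 30.0
```

Emit:
drive_tool:
  rows:
    - [0,0,0.7,0,0,0,0]

```text
time_s: 8.0
tcp_pos: [0.5614, -0.0708, 0.1745]
ee_rot: [[0.69, 0.019, -0.724], [0.015, -1.0, -0.013], [-0.724, -0.002, -0.69]]
wrist_force: [0.7, -2.5, 1.3]
gripper_width: 0.111
gripper_force: 30.0
```

Emit:
drive_tool:
  rows:
    - [0,0,0.7,0,0,0,0]

```text
time_s: 8.08
tcp_pos: [0.5613, -0.0704, 0.1745]
ee_rot: [[0.689, 0.019, -0.724], [0.014, -1.0, -0.013], [-0.724, -0.001, -0.689]]
wrist_force: [-0.2, -4.4, 0.3]
gripper_width: 0.114
gripper_force: 30.0
```

Emit:
drive_tool:
  rows:
    - [0,0,0.5,0,0,0,0]

```text
time_s: 8.17
tcp_pos: [0.5613, -0.0703, 0.1745]
ee_rot: [[0.689, 0.019, -0.724], [0.014, -1.0, -0.014], [-0.724, -0.001, -0.689]]
wrist_force: [0.5, -5.5, 0.2]
gripper_width: 0.116
gripper_force: 30.0
```

Emit:
drive_tool:
  rows:
    - [0,0,0.5,0,0,0,0]

```text
time_s: 8.25
tcp_pos: [0.5613, -0.0701, 0.1745]
ee_rot: [[0.689, 0.019, -0.724], [0.013, -1.0, -0.014], [-0.724, -0.0, -0.689]]
wrist_force: [-0.3, -6.9, 0.4]
gripper_width: 0.113
gripper_force: 30.0
```

Emit:
drive_tool:
  rows:
    - [0,-2.3,-0.2,2.5,0.001,-0.049,0]
    - [0,-2.3,-0.1,2.4,0.001,-0.049,0]
    - [0,-2.5,-0.1,2.2,0.001,-0.049,0]
    - [0,-2.6,-0.1,2.2,0.001,-0.049,0]

```text
time_s: 8.58
tcp_pos: [0.5519, -0.0704, 0.1832]
ee_rot: [[0.819, 0.019, -0.573], [0.016, -1.0, -0.01], [-0.573, -0.001, -0.819]]
wrist_force: [0.6, -5.6, -3.7]
gripper_width: 0.112
gripper_force: 30.0
```

Emit:
drive_tool:
  rows:
    - [0,-2.7,0,1.9,0.001,-0.049,0]
    - [0,-2.7,0,1.9,0.001,-0.049,0]
    - [0,-2.9,0,1.7,0.001,-0.049,0]

```text
time_s: 8.83
tcp_pos: [0.5436, -0.0706, 0.1888]
ee_rot: [[0.894, 0.02, -0.447], [0.018, -1.0, -0.008], [-0.447, -0.001, -0.895]]
wrist_force: [1.1, -6.4, -3.5]
gripper_width: 0.112
gripper_force: 30.0
```

Emit:
drive_tool:
  rows:
    - [0,-2.9,0,1.6,0.001,-0.049,0]
    - [0,-3,0,1.4,0.001,-0.049,0]
    - [0,-3.1,0,1.3,0.001,-0.049,0]
    - [0,0,0,0,0,0,0]

```text
time_s: 9.17
tcp_pos: [0.5334, -0.0707, 0.1937]
ee_rot: [[0.95, 0.02, -0.31], [0.019, -1.0, -0.005], [-0.31, -0.001, -0.951]]
wrist_force: [2.1, -6.9, -4.5]
gripper_width: 0.112
gripper_force: 30.0
```

Run:
```python
from h import *
np.set_printoptions(precision=4,suppress=True,linewidth=150)
st=sense();c=capture("wrist");c2=capture("scene")
for k in("time_s","tcp_pos","joints","wrist_force","moment","ee_rot"): print(k,st[k])
f=cv2.resize(c["frame"],(640,400));g=cv2.resize(c2["frame"][180:260,210:370],(640,320),interpolation=cv2.INTER_NEAREST)
cv2.imwrite("pics/m4.png",np.vstack([f[120:300],g])[:,:,::-1])
for cc in(c,c2):
  for l in("wing_screw","collar"):
    for d in masks_of(l,cc)[:1]:
        q=pts(cc,d["region"],st);q=q[(q[:,2]>.13)&(abs(q[:,0]-.52)<.1)];print(l,d["p"],len(q),np.median(q,0),q.min(0),q.max(0))
```

```text
time_s 9.1667
tcp_pos [ 0.5334 -0.0707  0.1937]
joints [  8.411   24.8808  -3.4706  -2.3723 -79.5889  83.534 ]
wrist_force [ 2.0545 -6.9154 -4.5441]
moment [-2.2422 -1.9112  0.6872]
ee_rot [[ 0.9504  0.0198 -0.3103]
 [ 0.0193 -0.9998 -0.0047]
 [-0.3103 -0.0015 -0.9506]]
wing_screw 0.89 995 [ 0.5454 -0.0714  0.2017] [ 0.5209 -0.0776  0.1581] [ 0.5517 -0.0657  0.2124]
collar 0.58 1962 [ 0.531  -0.0714  0.1727] [ 0.5191 -0.0829  0.13  ] [ 0.5846 -0.0605  0.2444]
```

View pics/m4.png

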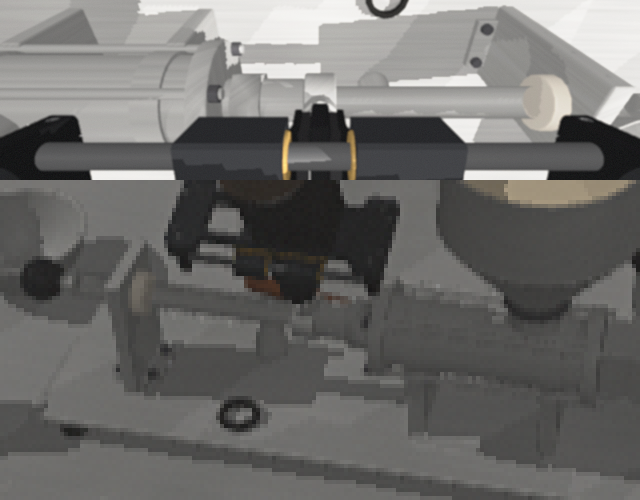

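The wing is gripped, leaning about 0.33 rad, and the collar is against the gland (scene panel, px 300,315). I'll screw in about 1 rad to just above possible contact.

Emit:
drive_tool:
  rows:
    - [0,-0.1,0,-0.2,-0.031,0,-0.095]
    - [0,-0.1,0,-0.2,-0.031,0,-0.095]
    - [0,-0.1,0,-0.2,-0.031,0,-0.095]
    - [0,-0.1,0,-0.2,-0.031,0,-0.095]
    - [0,-0.1,0,-0.2,-0.031,0,-0.095]

```text
time_s: 9.88
tcp_pos: [0.5335, -0.0715, 0.1926]
ee_rot: [[0.84, -0.441, -0.317], [-0.466, -0.885, -0.005], [-0.278, 0.152, -0.949]]
wrist_force: [0.5, -9.0, -0.9]
gripper_width: 0.112
gripper_force: 30.0
```

Emit:
drive_tool:
  rows:
    - [0,-0.2,0,-0.2,-0.031,0,-0.095]
    - [0,-0.1,0,-0.2,-0.031,0,-0.095]
    - [0,-0.2,0,-0.2,-0.031,0,-0.095]
    - [0,-0.1,0,-0.2,-0.031,0,-0.095]
    - [0,-0.2,0,-0.2,-0.031,0,-0.095]

```text
time_s: 10.3
tcp_pos: [0.5323, -0.072, 0.192]
ee_rot: [[0.525, -0.789, -0.318], [-0.833, -0.553, -0.003], [-0.174, 0.266, -0.948]]
wrist_force: [-1.4, -8.7, 1.5]
gripper_width: 0.113
gripper_force: 30.0
```

Emit:
drive_tool:
  rows:
    - [0,0,0,0,0,0,0]

```text
time_s: 10.38
tcp_pos: [0.5322, -0.072, 0.192]
ee_rot: [[0.526, -0.789, -0.318], [-0.832, -0.554, -0.002], [-0.174, 0.266, -0.948]]
wrist_force: [-0.4, -9.2, 1.8]
gripper_width: 0.114
gripper_force: 30.0
```

```bash
cat > s.py <<'E'
from h import *
np.set_printoptions(precision=4,suppress=True,linewidth=150)
st=sense();R=np.array(st["ee_rot"]);p=np.array(st["tcp_pos"])
for k in("time_s","tcp_pos","joints","wrist_force","moment"): print(k,st[k])
L=np.arctan2(-R[0,2],-R[2,2]);a=ax(-.073);d=p-a
u=np.array([np.sin(L),.02*np.sin(L),np.cos(L)]);t=np.array([np.cos(L),.02*np.cos(L),-np.sin(L)]);y=np.array([-.0205,1,0])
x0=R[:,0];print("lean tool",L,"tcp lean",np.arctan2(d[0],d[2]),"dist",np.hypot(d[0],d[2])*1e3,"yaw",np.degrees(np.arctan2(x0@y,x0@t)))
F=np.array(st["wrist_force"]);M=np.array(st["moment"]);print("F t,y,u",F@t,F@y,F@u,"M t,y,u",M@t,M@y,M@u)
E
python3 s.py
```

```text
time_s 10.3833
tcp_pos [ 0.5322 -0.072   0.192 ]
joints [  8.2122  25.1164  -3.4102  -2.5044 -79.8754  26.3083]
wrist_force [-0.3797 -9.1943  1.8203]
moment [-2.9491 -0.3971  0.9581]
lean tool 0.32377161110378333 tcp lean 0.3487029194693169 dist 65.95957881982093 yaw -57.43685202483191
F t,y,u -1.1134491792619283 -9.18655644443171 1.5463810018541697 M t,y,u -3.108218323385686 -0.3365978989468591 -0.032459573366637746
```

Emit:
drive_tool:
  rows:
    - [0,-0.1,-1,-0.2,-0.031,0,-0.095]
    - [0,-0.2,-0.4,-0.2,-0.031,0,-0.095]

```text
time_s: 10.55
tcp_pos: [0.5318, -0.0725, 0.1917]
ee_rot: [[0.358, -0.878, -0.318], [-0.926, -0.377, 0.0], [-0.12, 0.294, -0.948]]
wrist_force: [-1.5, -5.6, 2.1]
gripper_width: 0.113
gripper_force: 30.0
```

```bash
python3 s.py
```

```text
time_s 10.55
tcp_pos [ 0.5318 -0.0725  0.1917]
joints [  8.0928  25.0948  -3.4353  -2.6207 -79.8194  14.9475]
wrist_force [-1.4667 -5.5638  2.126 ]
moment [-1.8407 -0.1345  0.7376]
lean tool 0.3231181118519514 tcp lean 0.34541377578023885 dist 65.58614850796698 yaw -68.92689494517931
F t,y,u -2.171342062273061 -5.533725187675801 1.514956315479232 M t,y,u -1.982154649630295 -0.09678598184156126 0.11408365236710381
```

Emit:
drive_tool:
  rows:
    - [0,-0.1,0,-0.2,-0.031,0,-0.095]
    - [0,-0.2,0,-0.2,-0.031,0,-0.095]

```text
time_s: 10.72
tcp_pos: [0.5314, -0.0726, 0.1914]
ee_rot: [[0.176, -0.932, -0.317], [-0.983, -0.186, 0.001], [-0.06, 0.312, -0.948]]
wrist_force: [-0.3, -7.2, 2.9]
gripper_width: 0.115
gripper_force: 30.0
```

```bash
python3 s.py
```

```text
time_s 10.7167
tcp_pos [ 0.5314 -0.0726  0.1914]
joints [  8.08    25.0647  -3.5123  -2.6476 -79.7521   3.5168]
wrist_force [-0.2571 -7.193   2.8871]
moment [-2.1007 -0.0313  0.8557]
lean tool 0.3228226817037221 tcp lean 0.34093468444057606 dist 65.19721470700303 yaw -80.37392476055034
F t,y,u -1.2961361751966678 -7.1877657733061495 2.610723236182436 M t,y,u -2.2642113963206416 0.01177098424527008 0.14483326437169686
```

Emit:
drive_tool:
  rows:
    - [0,-0.1,-0.2,-0.2,-0.031,0,-0.095]

```text
time_s: 10.8
tcp_pos: [0.5313, -0.0727, 0.1913]
ee_rot: [[0.082, -0.945, -0.317], [-0.996, -0.087, 0.001], [-0.029, 0.316, -0.948]]
wrist_force: [-2.1, -6.0, 3.0]
gripper_width: 0.109
gripper_force: 30.0
```

```bash
python3 s.py | tail -2
```

```text
lean tool 0.32253125523233145 tcp lean 0.33938038840248835 dist 65.0204363055741 yaw -86.09735671446596
F t,y,u -3.0215239533567493 -5.952505599827681 2.1762285213842523 M t,y,u -2.0428302658839237 0.17228294111245973 0.15629023010478776
```

Emit:
drive_tool:
  rows:
    - [0,-0.1,-0.2,-0.2,-0.031,0,-0.095]

```text
time_s: 10.88
tcp_pos: [0.5311, -0.0728, 0.1912]
ee_rot: [[-0.013, -0.948, -0.317], [-1.0, 0.013, 0.002], [0.002, 0.317, -0.948]]
wrist_force: [-1.4, -5.6, 3.6]
gripper_width: 0.115
gripper_force: 30.0
```

```bash
python3 s.py | tail -2
```

```text
lean tool 0.3223719408897467 tcp lean 0.3371957185849528 dist 64.81029823259377 yaw -91.81762121176291
F t,y,u -2.605448403058829 -5.55281730384061 2.9739729831575303 M t,y,u -1.8731701228927404 0.32473501139409555 0.11017752003025826
```

Emit:
drive_tool:
  rows:
    - [0,-0.1,-0.1,-0.1,-0.031,0,-0.095]

```text
time_s: 10.97
tcp_pos: [0.5309, -0.0728, 0.1911]
ee_rot: [[-0.107, -0.943, -0.316], [-0.994, 0.112, 0.003], [0.033, 0.315, -0.949]]
wrist_force: [-1.2, -5.6, 3.0]
gripper_width: 0.115
gripper_force: 30.0
```

```bash
python3 s.py | tail -2
```

```text
lean tool 0.3219859211066483 tcp lean 0.334889151498717 dist 64.7016352540235 yaw -97.53781419505712
F t,y,u -2.1757827902808713 -5.54667870454086 2.3965875757779442 M t,y,u -1.8520799145660078 0.37332469570156857 0.1453810861561554
```

Emit:
drive_tool:
  rows:
    - [0,-0.1,-0.1,-0.1,-0.031,0,-0.095]

```text
time_s: 11.05
tcp_pos: [0.5307, -0.0728, 0.191]
ee_rot: [[-0.201, -0.927, -0.316], [-0.978, 0.211, 0.003], [0.064, 0.31, -0.949]]
wrist_force: [-1.8, -5.5, 5.2]
gripper_width: 0.111
gripper_force: 30.0
```

```bash
python3 s.py | tail -2
```

```text
lean tool 0.32162365489340256 tcp lean 0.33273199268218834 dist 64.55611031299293 yaw -103.26028655639703
F t,y,u -3.484503820373127 -5.477258305213439 4.29958281526196 M t,y,u -1.741691487399086 0.34909684102893396 0.19436644489813268
```

Emit:
drive_tool:
  rows:
    - [0,-0.1,0,-0.1,-0.031,0,-0.095]

```text
time_s: 11.13
tcp_pos: [0.5306, -0.0727, 0.1909]
ee_rot: [[-0.293, -0.903, -0.316], [-0.952, 0.307, 0.004], [0.094, 0.301, -0.949]]
wrist_force: [-1.7, -5.3, 3.9]
gripper_width: 0.112
gripper_force: 30.0
```

```bash
python3 s.py | tail -2
```

```text
lean tool 0.3211194691729165 tcp lean 0.33168597323511384 dist 64.4244414641313 yaw -108.97869499592659
F t,y,u -2.9215383168244005 -5.226750566834101 3.144161239049892 M t,y,u -1.4886114610272447 0.4218080402568495 0.21965358405034635
```

Emit:
drive_tool:
  rows:
    - [0,-0.1,0,-0.1,-0.031,0,-0.095]

```text
time_s: 11.22
tcp_pos: [0.5305, -0.0726, 0.1908]
ee_rot: [[-0.381, -0.869, -0.315], [-0.916, 0.4, 0.004], [0.123, 0.29, -0.949]]
wrist_force: [-2.0, -4.6, 4.4]
gripper_width: 0.112
gripper_force: 30.0
```

```bash
python3 s.py | tail -2
```

```text
lean tool 0.32051446688791047 tcp lean 0.3305594813010663 dist 64.31518212320196 yaw -114.69991026797612
F t,y,u -3.3612501261758934 -4.5813316135422495 3.486942756758083 M t,y,u -1.4546934958020734 0.40545205060363954 0.251707696667574
```

Emit:
drive_tool:
  rows:
    - [0,0,0,-0.1,-0.016,0,-0.048]

```text
time_s: 11.3
tcp_pos: [0.5305, -0.0726, 0.1908]
ee_rot: [[-0.424, -0.849, -0.315], [-0.895, 0.446, 0.004], [0.137, 0.283, -0.949]]
wrist_force: [-1.0, -5.1, 3.2]
gripper_width: 0.115
gripper_force: 30.0
```

```bash
python3 s.py | tail -2
```

```text
lean tool 0.3202305945861657 tcp lean 0.33074639043103 dist 64.2376589162991 yaw -117.55051890858763
F t,y,u -2.073194682192743 -5.071961591850804 2.704606239438013 M t,y,u -1.573615940904057 0.4449513560012428 0.22306469244955954
```

Emit:
drive_tool:
  rows:
    - [0,0,0,-0.1,-0.016,0,-0.048]

```text
time_s: 11.38
tcp_pos: [0.5305, -0.0724, 0.1907]
ee_rot: [[-0.465, -0.828, -0.314], [-0.872, 0.489, 0.004], [0.151, 0.276, -0.949]]
wrist_force: [-1.4, -4.5, 3.6]
gripper_width: 0.111
gripper_force: 30.0
```

```bash
python3 s.py | tail -2
```

```text
lean tool 0.3198234903572958 tcp lean 0.3315390859992539 dist 64.18337237810312 yaw -120.35247002127777
F t,y,u -2.54510752595967 -4.482124887024008 2.900977312727355 M t,y,u -1.5189330691096408 0.30799830279249574 0.24485036792311768
```

Emit:
drive_tool:
  rows:
    - [0,0,0,-0.1,-0.016,0,-0.048]

```text
time_s: 11.47
tcp_pos: [0.5307, -0.0724, 0.1906]
ee_rot: [[-0.506, -0.804, -0.314], [-0.847, 0.532, 0.003], [0.164, 0.267, -0.95]]
wrist_force: [1.0, -6.6, 0.2]
gripper_width: 0.113
gripper_force: 30.0
```

```bash
python3 s.py | tail -2
```

```text
lean tool 0.3189227858595816 tcp lean 0.335428469720228 dist 64.16051988411795 yaw -123.21711624675258
F t,y,u 0.7474051150716283 -6.62352725400629 0.4711277959450793 M t,y,u -1.691467455960189 -0.6173994030303894 0.49595868138528976
```

Emit:
drive_tool:
  rows:
    - [0,0,0,0,-0.016,0,-0.048]

```text
time_s: 11.55
tcp_pos: [0.5309, -0.0722, 0.1906]
ee_rot: [[-0.545, -0.778, -0.313], [-0.819, 0.573, 0.003], [0.177, 0.258, -0.95]]
wrist_force: [-0.4, -4.4, 2.8]
gripper_width: 0.12
gripper_force: 30.1
```

```bash
python3 s.py | tail -2
```

```text
lean tool 0.31822424273482014 tcp lean 0.3376190853290596 dist 64.19767256830315 yaw -126.07066143641792
F t,y,u -1.3169374419611273 -4.4219265708011655 2.4947430324462014 M t,y,u -1.5002514037280967 -0.3097870900476309 0.608472332893357
```

Emit:
drive_tool:
  rows:
    - [40,0,0,0,0,0,0]
    - [40,0,0,0,0,0,0]
    - [40,0,0,0,0,0,0]
    - [40,0,0,0,0,0,0]

```text
time_s: 11.88
tcp_pos: [0.5316, -0.071, 0.1891]
ee_rot: [[-0.545, -0.778, -0.311], [-0.82, 0.572, 0.006], [0.173, 0.259, -0.95]]
wrist_force: [-0.2, 0.5, 0.2]
gripper_width: 0.334
gripper_force: 0.0
```

Emit:
drive_tool:
  rows:
    - [40,4,0,12,0,0,0]
    - [40,6,0,19,0,0,0]
    - [40,9,0,28,0,0,0]
    - [40,9,0,28,0,0,0]
    - [40,0,0,0,0,0,0]

```text
time_s: 12.3
tcp_pos: [0.5632, -0.0717, 0.2818]
ee_rot: [[-0.547, -0.782, -0.3], [-0.82, 0.572, 0.004], [0.169, 0.248, -0.954]]
wrist_force: [0.3, 0.1, 0.3]
gripper_width: 0.4
gripper_force: 0.0
```

Run:
```python
from h import *
np.set_printoptions(precision=4,suppress=True,linewidth=150)
st=sense();c=capture("wrist");c2=capture("scene");print(st["tcp_pos"],st["wrist_force"])
f=c["frame"][60:300,120:520];f=cv2.resize(f,(640,384));g=cv2.resize(c2["frame"][190:240,250:330],(320,200),interpolation=cv2.INTER_NEAREST)
cv2.imwrite("pics/m5.png",np.vstack([f,np.hstack([g,cv2.resize(c["frame"],(320,200))])])[:,:,::-1])
a=ax(-.073)
for cc in(c,c2):
  for l in("wing_screw","collar"):
    for d in masks_of(l,cc)[:1]:
        q=pts(cc,d["region"],st);q=q[(q[:,2]>.13)&(q[:,2]<.23)&(abs(q[:,0]-.52)<.1)&(abs(q[:,1]+.073)<.03)];m=np.median(q,0)
        print(l,d["p"],d["xy"],len(q),m,q.min(0),q.max(0))
P=pts(c,np.ones((400,640),bool),st)
for r0,r1 in((.024,.031),(.033,.0405),(.045,.078)):
    D=P-a;r=np.hypot(D[:,0],D[:,2]);k=(D[:,2]>.0)&(abs(D[:,1])<.03)&(abs(np.arctan2(D[:,0],D[:,2])-.33)<.9)
    # project on nominal lean axis
    for L in(.33,):
        h=D[:,0]*np.sin(L)+D[:,2]*np.cos(L);s=D[:,0]*np.cos(L)-D[:,2]*np.sin(L)
        kk=k&(h>r0)&(h<r1)&(abs(s)<.03);print(r0,kk.sum(),s[kk].min(),s[kk].max(),D[kk,1].min(),D[kk,1].max(),np.median(s[kk]),np.median(D[kk,1]))
kk=k&(abs(s)<.008);print("top h",np.sort(h[kk])[-20])
```

```text
[ 0.5632 -0.0717  0.2818] [0.2695 0.1121 0.2559]
wing_screw 0.72 [319.9, 204.4] 746 [ 0.5332 -0.0746  0.2003] [ 0.5136 -0.0881  0.1527] [ 0.5471 -0.0578  0.2058]
collar 0.9 [322.2, 192.2] 1405 [ 0.5247 -0.0761  0.1673] [ 0.4897 -0.0881  0.1301] [ 0.5477 -0.0556  0.2058]
wing_screw 0.64 [326.8, 223.2] 142 [ 0.5295 -0.0648  0.1491] [ 0.4967 -0.0998  0.1301] [ 0.5483 -0.0433  0.2064]
collar 0.59 [285.8, 211.9] 65 [ 0.5328 -0.0693  0.1657] [ 0.5211 -0.0817  0.1301] [ 0.5483 -0.0581  0.2052]
0.024 37 -0.010411246087908372 0.007942260716197493 -0.011271109127717283 0.005521794341117409 -0.00859519137923651 -0.00567038344030453
0.033 133 -0.009624477431692842 0.012060938827584789 -0.009690117050649816 0.011060503493441703 -0.004687180295820173 0.0026258696317427582
0.045 614 -0.00875674657091764 0.014665128452570435 -0.015054830517711296 0.015971710442780424 0.0009302757871169909 -0.002503694222488563
top h 0.2629222297119687
```

View pics/m5.png

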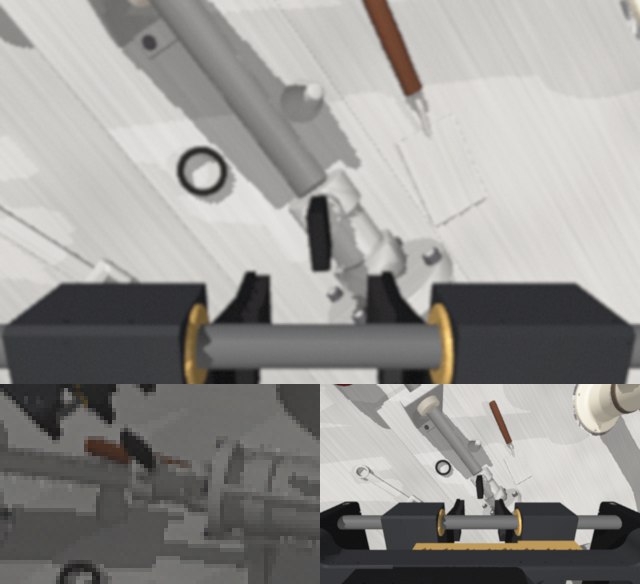

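The wing now stands at about 120° yaw (px 318,233 in the crop), its top at z ≈ 0.206 as expected for fully home. The collar is up to the gland, the bystanders look undisturbed and the gripper is clear, so I'll hand in.

```bash
python3 -c "
from station import *
print(finish_job())"
```

```text
the job is handed in; nothing more can be done
None
```

The job is handed in, with no verdict returned: the stop collar is against the gland, its wing screw faces the flat, and it is screwed in until torque jumped at about 121° of turn, with no sign of hard pressing before then.

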